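# Hold a box lid at its balance point for fitting the lid stay

## Robot

A 7-joint arm with a two-finger parallel gripper is mounted at the origin on a cart in front of the work surface, level with it; the furniture and walls round the work are solid. World frame = base frame: x ahead of the robot, y to its left, z up, the work surface at z = 0. Lengths are in m, angles in rad, forces in N, time in s.
With the tool pointing down it reaches from about 0.4 to 0.9 m from the base axis. Payload 5.5 kg.
Tool frame: the origin (TCP) lies midway between the tips of the shut fingers; the grasp point (between the pads) lies 19 mm behind it (manip.grip_depth is the distance from the TCP to the grasp point, in m); z points along the fingers, y is the line along which they close (so a half turn about z gives the same grasp; the last joint's range is limited). The gripper opens to 92 mm and grips with 3 to 60 N. Pads are 19 mm wide; open, the fingers measure 130 mm over their backs; the gripper's body (75 mm by 190 mm) begins 47 mm behind the grasp point.
Start: joints at [-0.886, 0.501, -0.427, 1.55, 0.221, 1.138, -0.21], TCP at [0.266, 0.593, 0.227] pointing down, gripper open.
Joint ranges: [-2.88, 2.88], [-0.31, 2.03], [-1.54, 1.56], [0.2, 2.42], [-1.41, 4.55], [0.19, 2.02], [-2.57, 2.57]. Speed limits (rad/s): [2.57, 2.57, 3.14, 3.14, 3.14, 3.14, 3.14].

## Interface

Orientations are given as a unit quaternion [x, y, z, w].
In Python, from bench import manip, effector, viewer gives the robot as it stands. Calls block until the motion is done:
- manip.move_pose(position, orientation): joint-space move of the TCP to a pose.
- manip.servo_line(position, ori=None, vel=0.15): straight line of the TCP; ori=None keeps the orientation; vel is the mean speed in m/s.
- manip.movej(angles): joint-space move.
- effector.open_jaws() and effector.close(f_grip=None): open the fingers fully, or close them until they stop; f_grip is the grip in N (None keeps the last).
- manip.sleep(seconds).
- manip.solve_ik(position, orientation): joint angles nearest the present ones, or None.
- viewer.get_image(name): name is "scene" or "top"; returns the picture (480x640x3 uint8, red, green, blue); there is no depth.
- viewer.get_calibration(name): a dict with "vfov" (degrees; the focal length in pixels is half the picture's height over the tangent of half this angle, whatever the lens; pixels are square), "cx", "cy" (the principal point, pixels), "eye" and "attitude" of the camera in the world. Camera axes: x right, y down, z forward; pixel columns grow to the right and rows downward; lengths in m; the calibration is good to about 2 mm. A picture is of the moment at which its call begins. get_calibration takes no time and is no camera call.
A pose or a line that the arm cannot do raises manip.PlanningError and nothing moves.
- manip.hand_in(): hands the job in; it is judged then, once.
Readings, each from a call of its own:
- manip.current_clock(): time.
- manip.current_q(): joint angles.
- manip.current_joint_velocities(): joint speeds.
- manip.current_tau(): joint torques, N m.
- manip.current_tool_pos(): TCP position.
- manip.current_tcp_rot(): TCP orientation.
- manip.current_force(): force on the tool from outside, world axes, zero at the start.
- manip.current_wrist_torque(): the same for the moment, N m.
- manip.current_finger_gap(): finger opening in m.
- manip.current_gripper_force(): force on a finger pad.
Only numpy, scipy, OpenCV 4.12 (cv2) and the standard library are available. Lean on these libraries where they do the work, as an engineer would, in place of code of your own. Each camera call takes 0.05 s, during which the arm holds its last target. There are 200 camera calls.

## Task

I want to fit the stay to the lid of the plywood storage box: turn the red clamp knob on the catch a quarter turn clockwise (seen from above) to its stop to free the catch, slide the catch fully away from the lid, then take the lid by its steel handle bar and swing it up steadily until it stands upright at its balance point, neither dropping it nor letting it go over backwards. Finish while still gripping the bar and holding the lid still and upright; do not let go, and leave the other things on the bench where they are.

Things in the scene. Friction and masses are not known exactly. Their poses are not given: they have to be found in the camera images.
- store_box: plywood box fixed to the bench, 130 (x) x 200 (y) x 80 mm high, origin at the centre of its underside, +x to the hinge side (away from the robot), turned up to 0.25 rad. On its -y side a wooden pedestal 64 x 112 x 90 mm high, centred at (-20, -157) mm, carries the catch; a dark steel stop block, 44 x 14 mm, top at 114 mm, stands on its -y end.
- store_lid (a joint): lid angle, rad: 0 closed (level), 1.571 upright, the balance point: short of it the lid falls shut, past it it falls back to a stop at 2.3. Plywood panel 129 x 200 x 12 mm, weight in its own plane, 0.24 to 0.42 kg, top face 92 mm above the bench when closed; hinge nearly frictionless. The closed catch over its -y edge blocks it.
- store_lid_hinge (a point): middle of the lid's hinge axis, 65 mm on the +x side of the box centre, 86 mm above the bench; the axis runs along the box's y
- lid_bar (a point): middle of the lid's handle, a round steel bar 12 mm thick, 170 mm from the hinge axis and parallel to it, in the panel's plane, with a 34 mm gap to the panel; 100 mm straight between two arms to the panel. Lid closed: on the robot's side, 86 mm above the bench; can be pinched from above with one finger in the gap, and turns between the fingers as the lid swings.
- catch_slide (a joint): travel of the sliding catch, m: 0 closed (its tongue overlaps the lid edge by 19 mm), 0.028 fully back, along the box's -y (away from the lid). Stiff with friction of about 2 N, stays where left; blocked by the clamp arm until the knob is turned.
- clamp_knob (a joint): turn of the clamp knob, rad, clockwise from above: 0 to 0.12 at the start, locked (its 46 mm steel arm points along the box's -y at the stop block; grip bar parallel to the box's y at 0); 1.5 free, at its stop (arm along the box's -x, grip bar nearly along its x). Friction 0.12 N m, stays where left.
- knob_grip (a point): place to pinch the red knob, on its upright axis, 134 mm above the bench; its grip bar is 12 mm thick, 40 mm long, from 22 mm below to 11 mm above this point, over a disc of 32 mm diameter. Starts at (-20, -145) mm from the box centre in the box's x, y, and moves with the catch.
- mallet: bystander, leave it: wooden mallet, 292 mm long, head 115x64 mm; origin under its centre
- filler_tin: bystander, leave it: open tin, 79 mm across, 66 mm high; origin under its centre
- glue_bottle: bystander, leave it: white bottle with nozzle, 33 mm across, 100 mm high; origin under its centre
- sanding_block: bystander, leave it: sanding block 72x116x29 mm; origin under its centre
- screw_cup: bystander, leave it: shallow round metal dish of screws, 78 mm across, 17 mm high; origin under its centre
- chisel_red: bystander, leave it: short chisel with dark red handle, 137 mm long; origin under its centre
- pencil_red: bystander, leave it: red carpenter pencil, 160 mm long; origin under its centre
- mix_cup_b: bystander, leave it: grey mixing cup, 84 mm across, 98 mm high; origin under its centre

How it is judged:
On the way, in this order (a step that is already met when the one before it is completed fails the run):
1. the clamp knob is turned free (over 1.25 rad) (value of joint clamp_knob above 1.25 rad), for 0.1 s.
2. the catch is slid clear of the lid (over 22 mm) (value of joint catch_slide above 0.022 m), for 0.2 s.
3. the lid is swinging up, gripped by the fingers (value of joint store_lid above 0.4 rad and contact force between the fingers and store_lid above 1 N), for 0.1 s.
At the end, for the whole second after the job is handed in: the lid stands still within 0.07 rad (4 degrees) of upright (joint 1.571), the fingers grip it with at least 1 N, and the catch is still at least 22 mm back (value of joint store_lid between 1.5008 and 1.6408 rad and velocity of joint store_lid between -0.1 and 0.1 rad/s and contact force between the fingers and store_lid above 1 N and value of joint catch_slide above 0.022 m); the arm keeps its last pose, push and grip.
It fails at once if the lid goes over backwards (beyond 1.85 rad) (value of joint store_lid above 1.85 rad).
It fails at once if the lid is dropped (falls faster than 1.2 rad/s) (velocity of joint store_lid below -1.2 rad/s).
It fails at once if the lid is flung up (faster than 3 rad/s) (velocity of joint store_lid above 3 rad/s).
It fails at once if a bystander is moved by more than 40 mm (distance of any of mallet, filler_tin, glue_bottle, sanding_block, screw_cup, chisel_red, pencil_red, mix_cup_b from where it was at the start of the episode above 0.04 m).
It also fails if it takes over 59 s, if anything falls off the work surface, if the arm or the gripper's body presses on something with over 40 N, if the wrist force passes 120 N, or if a joint passes its speed limit or range.

## Working session

There is one attempt and no reset: what is moved stays moved. The work goes in short steps, each a Python script; the robot and the scene stay as the last script left them, time stands still between calls to the robot, and variables do not carry over. Pictures are saved under pics/ and viewed, at most 10 in all, crops included, and the job is handed in when it is done.

```bash
mkdir -p pics; ls; python3 - <<'E'
from bench import manip, effector, viewer
import cv2
for n in ("scene","top"):
    im=viewer.get_image(n); cv2.imwrite(f"pics/{n}0.png",im[:,:,::-1]); print(viewer.get_calibration(n))
print(manip.current_clock(), manip.current_tool_pos(), manip.current_tcp_rot(), manip.grip_depth)
E
```

```text
pics
{'vfov': 42.22896308225173, 'cx': 322.5167887802315, 'cy': 241.18502049231125, 'eye': array([-0.26841502, -0.85712676,  0.92222498]), 'attitude': array([ 0.81855486, -0.32864996,  0.18593184, -0.43288161])}
{'vfov': 48.80860041760662, 'cx': 308.3324445231915, 'cy': 239.7353613223606, 'eye': array([ 0.35644104, -0.01347109,  1.27601373]), 'attitude': array([ 0.70853135, -0.69988552,  0.06867795, -0.05853986])}
0.1 [0.26587334 0.59244892 0.22578177] [ 2.09292822e-01  9.77852612e-01 -8.56038472e-04 -2.28043546e-04] 0.0188
```

View pics/top0.png

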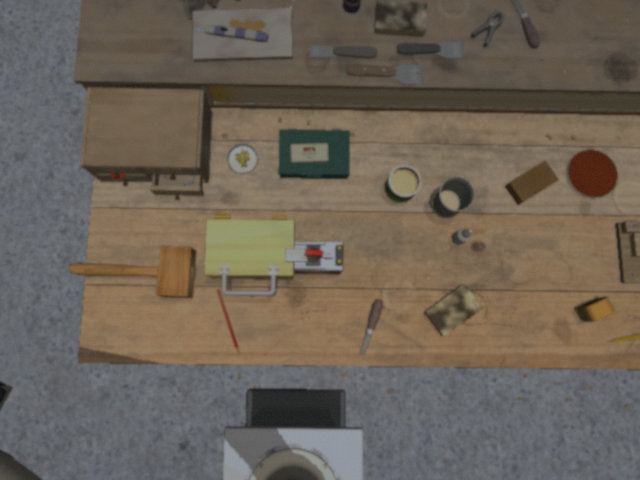

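View pics/scene0.png

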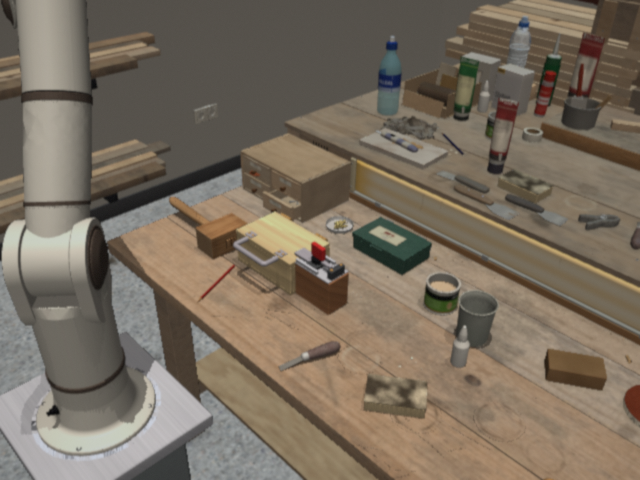

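The top view shows the lid at about (205–295, 220–277), the bar along row ~293 (cols 224–275) and the red knob near (314,253). In the scene view the mallet is left of the box and a pencil lies in front of it. Next I'll take zoomed crops to measure from.

```bash
cat > h.py <<'E'
from bench import manip, effector, viewer
import numpy as np, cv2
from scipy.spatial.transform import Rotation as R
def ray(n,px):
    c=viewer.get_calibration(n); f=240/np.tan(np.radians(c['vfov']/2))
    d=R.from_quat(c['attitude']).apply([(px[0]-c['cx'])/f,(px[1]-c['cy'])/f,1]); return c['eye'],d
def at_z(n,px,z):
    e,d=ray(n,px); return e+d*(z-e[2])/d[2]
def proj(n,p):
    c=viewer.get_calibration(n); f=240/np.tan(np.radians(c['vfov']/2))
    v=R.from_quat(c['attitude']).inv().apply(np.atleast_2d(p)-c['eye']); return v[:,:2]/v[:,2:]*f+[c['cx'],c['cy']]
def down(yaw): # tool z down, tool y axis at heading yaw+90deg mod pi : tool x along yaw
    return (R.from_euler('z',yaw)*R.from_euler('x',np.pi)).as_quat()
E
python3 - <<'E'
from h import *
for p in [(206,220),(295,220),(294,277),(205,276)]: print('lid',at_z('top',p,.092))
for p in [(224,291),(274,294)]: print('bar',at_z('top',p,.092))
print('knob',at_z('top',(314,253),.145))
a=cv2.imread('pics/top0.png')[205:305,195:355]; b=cv2.imread('pics/scene0.png')[205:315,225:355]
cv2.imwrite('pics/c1.png',cv2.resize(a,None,fx=5,fy=5,interpolation=cv2.INTER_CUBIC))
E
```

```text
lid [0.61481956 0.20489927 0.092     ]
lid [0.61772251 0.00169967 0.092     ]
lid [0.48671155 0.001927   0.092     ]
lid [0.48645141 0.20129909 0.092     ]
bar [0.45341323 0.15750832 0.092     ]
bar [0.44808477 0.04593999 0.092     ]
knob [ 0.53354011 -0.04120598  0.145     ]
```

View pics/c1.png

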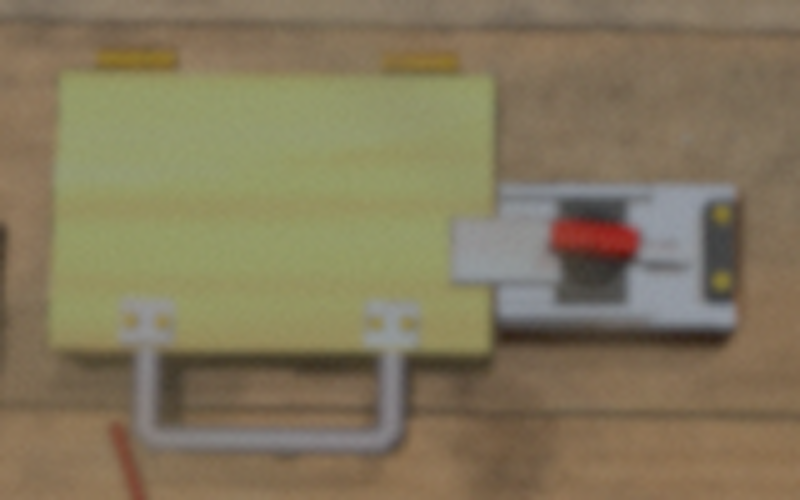

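```bash
python3 - <<'E'
from h import *
from scipy.optimize import least_squares
P=np.array([[60,73],[495,75],[492,351],[50,345],[147,438],[395,440],[595,237],[721,213],[721,280]])/5+[195-.4,205-.4]
L=np.array([[65,100,92],[65,-100,92],[-64,-100,92],[-64,100,92],[-105,56,86],[-105,-56,86],[-20,-145,145],[-20+15,-206,114],[-35,-206,114]])/1e3
# first 6+knob
def T(s,l): return R.from_euler('z',s[2]).apply(l)+[s[0],s[1],0]
f=lambda s:(proj('top',T(s,L[:7]))-P[:7]).ravel()
r=least_squares(f,[.55,.1,0]);s=r.x;print(s,r.fun.reshape(-1,2).round(1).tolist())
for n,l in dict(knob=[-.02,-.145,.134],bar=[-.105,0,.086],hinge=[.065,0,.086]).items(): print(n,T(s,[l]))
k=[at_z('top',np.array(p)/5+[194.6,204.6],.145) for p in((552,233),(638,246))];d=k[1]-k[0];print('bar heading rel -y (cw+)',-(np.arctan2(d[1],d[0])-(s[2]-np.pi/2)),np.linalg.norm(d))
print(proj('scene',T(s,np.vstack([L[:7]]))).round(0).tolist())
E
```

```text
[0.55500015 0.10382617 0.00601828] [[-0.2, -1.2], [0.3, -0.8], [0.4, 0.0], [-0.5, 0.6], [-0.4, 0.7], [-0.0, 0.6], [0.4, -0.1]]
knob [[ 0.53587316 -0.04129157  0.134     ]]
bar [[0.45000205 0.10319426 0.086     ]]
hinge [[0.61999897 0.10421736 0.086     ]]
bar heading rel -y (cw+) 0.14456453509909384 0.0376466796244288
[[275.0, 211.0], [330.0, 242.0], [290.0, 264.0], [235.0, 229.0], [233.0, 245.0], [263.0, 265.0], [318.0, 245.0]]
```

```bash
python3 - <<'E'
from h import *
for y0 in (np.pi/2,-np.pi/2):
    for dy in (-.1,-1.52):
        q=manip.solve_ik([.536,-.041,.20],down(y0+.006+dy)); print(y0,dy,None if q is None else np.round(q,2))
for yaw in (np.pi/2,-np.pi/2):
    for p in ([.413,.103,.067],[.45,.103,.067],[.5,.103,.187],[.62,.103,.237]):
        q=manip.solve_ik(p,down(yaw)); print(yaw,p,None if q is None else np.round(q,2))
E
```

```text
1.5707963267948966 -0.1 [-0.07  0.3   0.11  1.88 -0.04  0.97 -0.03]
1.5707963267948966 -1.52 [-0.19  0.3   0.26  1.88 -0.09  0.97 -1.4 ]
-1.5707963267948966 -0.1 [-0.93  0.7   1.36  1.9  -0.75  1.19 -2.53]
-1.5707963267948966 -1.52 [ 0.13  0.3  -0.12  1.87  0.04  0.97  1.61]
1.5707963267948966 [0.413, 0.103, 0.067] [-0.27  0.34 -0.05  2.22  0.03  0.58 -0.33]
1.5707963267948966 [0.45, 0.103, 0.067] [-0.25  0.38 -0.04  2.14  0.03  0.62 -0.31]
1.5707963267948966 [0.5, 0.103, 0.187] [-0.23  0.27 -0.03  1.95  0.01  0.93 -0.27]
1.5707963267948966 [0.62, 0.103, 0.237] [-0.12  0.42 -0.12  1.61  0.06  1.12 -0.25]
-1.5707963267948966 [0.413, 0.103, 0.067] [ 0.24  0.4  -0.63  2.21  0.4   0.64  2.47]
-1.5707963267948966 [0.45, 0.103, 0.067] [ 0.25  0.46 -0.63  2.13  0.43  0.68  2.47]
-1.5707963267948966 [0.5, 0.103, 0.187] [ 0.72  0.62 -1.3   1.92  0.67  1.13  2.3 ]
-1.5707963267948966 [0.62, 0.103, 0.237] [ 0.6   0.79 -1.3   1.58  0.78  1.37  2.36]
```

Yaw π/2 is well inside the joint ranges throughout. Next: go to the knob, grip it, and look.

```bash
python3 - <<'E'
from h import *
k=np.array([.5359,-.0413]); o=down(np.pi/2+.006-.12)
manip.move_pose([*k,.20],o)
manip.servo_line([*k,.118],vel=.1)
print(manip.current_clock(),manip.current_tool_pos(),manip.current_force())
effector.close(30)
print(manip.current_finger_gap(),manip.current_gripper_force(),manip.current_force(),manip.current_wrist_torque(),manip.current_clock())
cv2.imwrite('pics/k.png',cv2.resize(viewer.get_image('scene')[180:320,230:400,::-1],None,fx=4,fy=4,interpolation=cv2.INTER_CUBIC))
E
```

```text
3.5167 [ 0.53643754 -0.04136621  0.11851618] [0.28349178 0.17883723 0.58940034]
0.012340158921008653 29.70634639263153 [ 4.80442887 -0.57893867 -4.31891676] [-0.24861907 -1.04406667  0.07423994] 4.725
```

View pics/k.png

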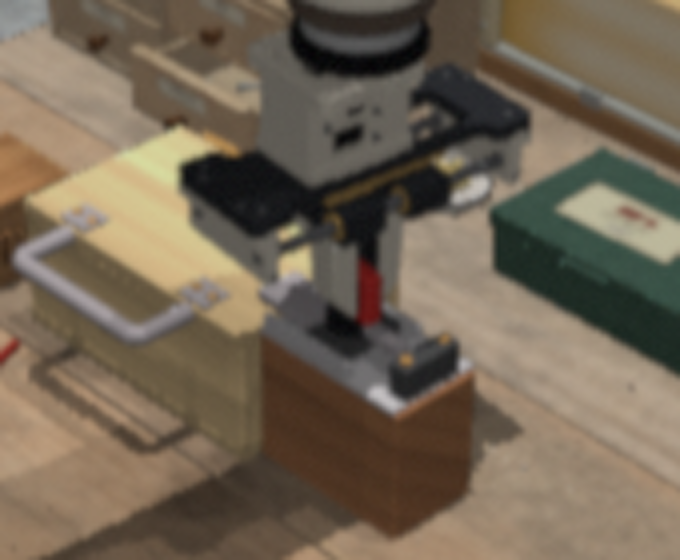

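The fingers hold the red bar near (370,290) in the crop, and the gap of 12.3 mm matches its thickness. Now I'll turn it in steps.

```bash
python3 - <<'E'
from h import *
p=manip.current_tool_pos(); k=np.array([.5359,-.0413,.118])
for a in (.4,.7,1.0,1.25,1.4,1.5,1.54):
    manip.servo_line(k,down(np.pi/2+.006-a))
    print(a,manip.current_tool_pos().round(4),manip.current_force().round(1),manip.current_wrist_torque().round(2),round(manip.current_finger_gap(),4),round(manip.current_clock(),1))
cv2.imwrite('pics/k2.png',cv2.resize(viewer.get_image('scene')[180:320,230:400,::-1],None,fx=4,fy=4,interpolation=cv2.INTER_CUBIC))
E
```

```text
0.4 [ 0.5374 -0.0414  0.1183] [ 5.9 -0.2 -3.7] [-0.22 -1.16 -0.13] 0.0121 5.2
0.7 [ 0.5368 -0.0411  0.1183] [ 4.9  0.3 -1.6] [-0.   -1.03 -0.09] 0.0118 5.7
1.0 [ 0.5364 -0.0406  0.1183] [3.8 2.6 0.4] [ 0.4  -0.9  -0.07] 0.012 6.1
1.25 [ 0.5361 -0.041   0.1183] [2.8 1.3 2.7] [ 0.41 -0.72 -0.18] 0.0115 6.5
1.4 [ 0.536  -0.0413  0.1182] [3.  2.  3.5] [ 0.49 -0.57 -0.16] 0.0116 6.8
1.5 [ 0.536  -0.0413  0.1182] [2.5 2.5 4.5] [ 0.38 -0.51 -0.19] 0.0119 7.1
1.54 [ 0.536  -0.0413  0.1182] [3.2 1.8 5. ] [ 0.35 -0.44  0.37] 0.012 7.3
```

View pics/k2.png

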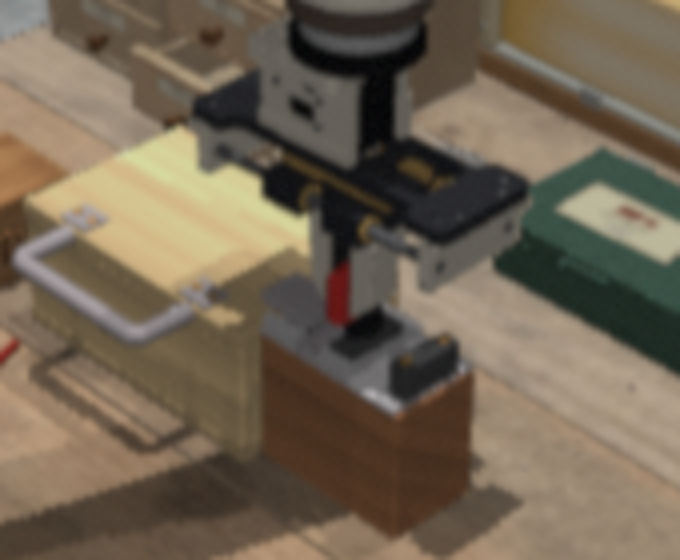

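The knob's end face now points towards the robot at about (338,293), so it has turned. The torque jump at 1.54 confirms it reached its stop. Next is the slide.

```bash
python3 - <<'E'
from h import *
k=np.array([.5359,-.0413,.118]); o=down(np.pi/2+.006-1.51)
for d in (.008,.016,.023,.026,.028,.030):
    manip.servo_line(k+d*np.array([.006,-1,0]),o,vel=.04)
    f=manip.current_force(); print(d,manip.current_tool_pos().round(4),f.round(1),round(manip.current_clock(),1))
    if f[1]>15: break
effector.open_jaws()
print(manip.current_force().round(1))
manip.servo_line(manip.current_tool_pos()+[0,0,.08],vel=.15)
manip.move_pose([.413,.1032,.20],down(np.pi/2+.006))
print(manip.current_clock())
cv2.imwrite('pics/s.png',cv2.resize(viewer.get_image('scene')[180:320,230:400,::-1],None,fx=4,fy=4,interpolation=cv2.INTER_CUBIC))
cv2.imwrite('pics/t.png',cv2.resize(viewer.get_image('top')[205:305,195:355,::-1],None,fx=5,fy=5,interpolation=cv2.INTER_CUBIC))
E
```

```text
0.008 [ 0.5361 -0.0503  0.1182] [ 1.9 -0.4  5.1] 7.7
0.016 [ 0.5361 -0.058   0.1182] [ 2.9 -0.3  6.3] 8.1
0.023 [ 0.5361 -0.0648  0.1182] [1.6 0.3 6.3] 8.4
0.026 [ 0.5361 -0.0675  0.1182] [2.3 0.5 6.4] 8.6
0.028 [ 0.5361 -0.0676  0.1182] [2.  4.6 6.3] 8.9
0.03 [ 0.5361 -0.0677  0.1182] [2.2 8.5 7.7] 9.1
[-0.1 -0.   0.5]
12.0583
```

View pics/s.png

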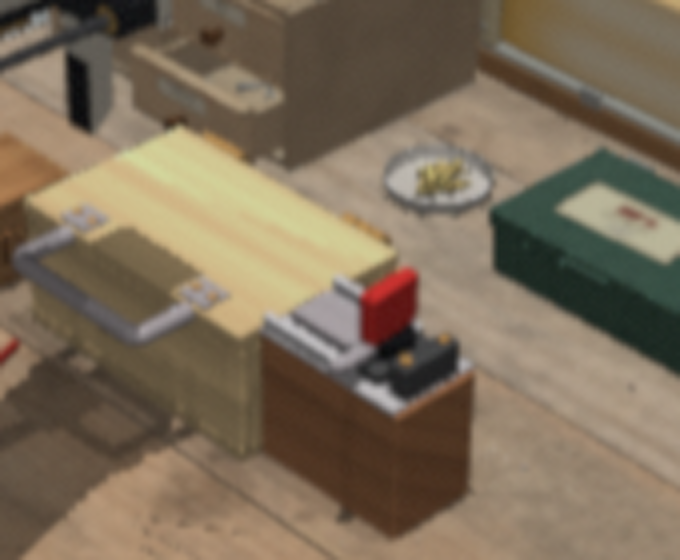

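View pics/t.png

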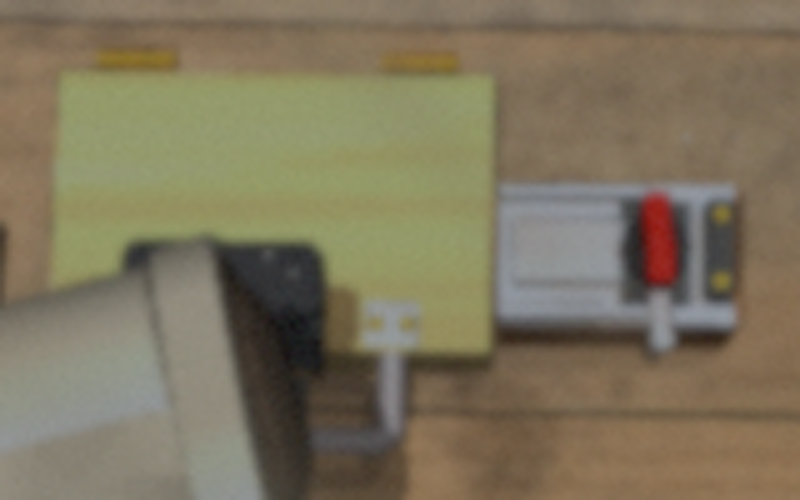

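Scene crop: the tongue is clear of the lid and the knob has turned to about (388,305). Top crop: the tongue ends near column 515, off the lid, and the arm points to -x. Now for the bar: inner finger goes into the gap first, then close gently and follow in +x.

```bash
python3 - <<'E'
from h import *
def rep(s): print(s,manip.current_tool_pos().round(4),manip.current_force().round(1),round(manip.current_finger_gap(),4),round(manip.current_gripper_force(),1),round(manip.current_clock(),1))
manip.servo_line([.416,.1032,.12],vel=.15); rep('a')
manip.servo_line([.416,.1032,.067],vel=.06); rep('down')
if abs(manip.current_force()[2])>6: manip.servo_line([.416,.1032,.13]); raise SystemExit('blocked')
effector.close(3); rep('close')
if manip.current_finger_gap()>.02:
  for x in (.425,.434,.442,.447):
    manip.servo_line([x,.1032,.067],vel=.06); rep(x)
cv2.imwrite('pics/g.png',cv2.resize(viewer.get_image('scene')[180:320,190:360,::-1],None,fx=4,fy=4,interpolation=cv2.INTER_CUBIC))
E
```

```text
a [0.4165 0.103  0.1203] [-0.1 -0.2 -0. ] 0.0915 0.0 12.8
down [0.4163 0.1033 0.0672] [-0.3  0.5  0.1] 0.0919 0.0 13.9
close [0.4195 0.1034 0.0681] [ 6.  -0.9 -1.2] 0.0788 3.0 14.4
0.425 [0.4275 0.1035 0.0676] [ 5.7 -0.2 -1.4] 0.0624 3.0 14.7
0.434 [0.4359 0.1033 0.0673] [ 6.3 -0.8 -1. ] 0.0457 3.0 15.0
0.442 [0.4437 0.1033 0.0672] [ 6.2  0.  -0.9] 0.0301 3.0 15.2
0.447 [0.4489 0.1032 0.0673] [ 5.9  0.2 -1.9] 0.0199 3.0 15.5
```

View pics/g.png

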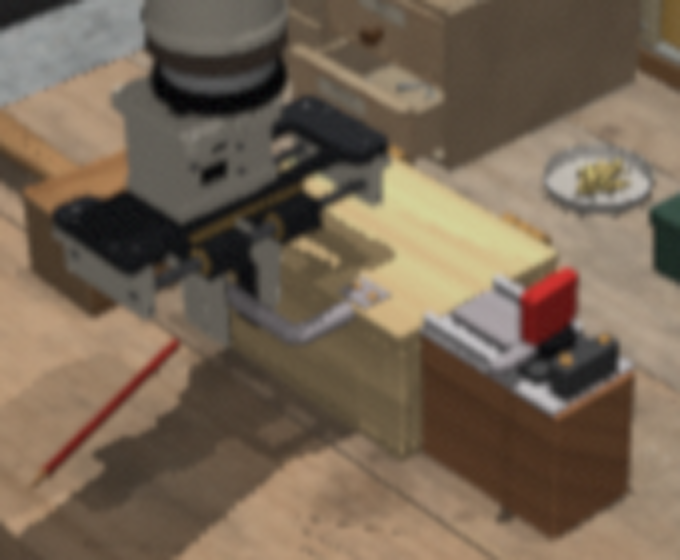

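The bar sits between the fingers. Gap and position put its centre at x≈0.4528, so the hinge is at x≈0.6228. Centre, grip firmly and begin the swing, watching forces.

```bash
cat > swing.py <<'E'
from h import *
import sys
hx,y,hz=map(float,sys.argv[1:4]); a0,a1=map(float,sys.argv[4:6])
n=max(1,round(abs(a1-a0)/.065))
for a in np.linspace(a0,a1,n+1)[1:]:
    manip.servo_line([hx-.17*np.cos(a),y,hz-manip.grip_depth+.17*np.sin(a)],vel=.06)
    p=manip.current_tool_pos(); f=manip.current_force()
    t=np.arctan2(p[2]+manip.grip_depth-hz,hx-p[0])
    print(round(a,2),'act',round(t,3),'r',round(np.hypot(p[2]+manip.grip_depth-hz,hx-p[0]),4),f.round(1),round(manip.current_finger_gap(),4),round(manip.current_gripper_force()),round(manip.current_clock(),1))
    if np.linalg.norm(f)>35: print('STOP');break
E
python3 - <<'E'
from h import *
manip.servo_line([.4528,.1032,.067],vel=.06); effector.close(25)
print(manip.current_tool_pos(),manip.current_force(),manip.current_finger_gap())
E
python3 swing.py .6228 .1032 .086 0 .6
```

```text
[0.45288123 0.10312002 0.06693693] [ 2.63048721 -0.84769317 -1.67527196] 0.01135197601435142
0.07 act 0.067 r 0.1699 [ 3.1 -0.3 -2.2] 0.011 25 16.4
0.13 act 0.132 r 0.1698 [ 4.5 -0.8 -2.8] 0.0109 25 16.7
0.2 act 0.198 r 0.1698 [ 4.8 -1.1 -3.9] 0.011 25 17.0
0.27 act 0.265 r 0.1697 [ 5.3 -0.9 -4.6] 0.0114 25 17.4
0.33 act 0.331 r 0.1696 [ 6.2 -0.8 -4.3] 0.0112 25 17.7
0.4 act 0.397 r 0.1695 [ 7.6 -1.2 -5.3] 0.0113 25 18.1
0.47 act 0.464 r 0.1694 [ 7.3 -0.4 -6. ] 0.0106 25 18.4
0.53 act 0.529 r 0.1694 [ 6.8 -0.6 -6.2] 0.0114 25 18.7
0.6 act 0.594 r 0.1696 [ 6.9 -0.9 -7.1] 0.0112 25 19.1
```

Forces are small and the radius stays constant, so I'll continue to upright.

```bash
python3 swing.py .6228 .1032 .086 .6 1.571; python3 - <<'E'
from h import *
manip.sleep(.5)
print(manip.current_tool_pos(),manip.current_force(),manip.current_gripper_force(),manip.current_clock())
cv2.imwrite('pics/u.png',cv2.resize(viewer.get_image('scene')[120:320,190:390,::-1],None,fx=3,fy=3,interpolation=cv2.INTER_CUBIC))
E
```

```text
0.66 act 0.656 r 0.1697 [ 5.8  0.  -6.7] 0.0111 25 19.4
0.73 act 0.72 r 0.17 [ 5.  -0.1 -6.4] 0.0115 25 19.8
0.79 act 0.79 r 0.1702 [ 1.9 -0.3 -6.2] 0.0113 25 20.1
0.86 act 0.859 r 0.1704 [-1.1 -0.8 -1.3] 0.0114 25 20.4
0.92 act 0.925 r 0.1707 [-5.1 -1.2  3.8] 0.0111 25 20.8
0.99 act 0.991 r 0.1707 [-4.9 -1.5  5. ] 0.0112 25 21.1
1.05 act 1.056 r 0.1705 [-4.8 -0.9  5.6] 0.011 25 21.4
1.12 act 1.122 r 0.1703 [-4.7 -1.1  5.6] 0.0113 25 21.8
1.18 act 1.185 r 0.1702 [-4.  -0.9  4.8] 0.0111 25 22.1
1.25 act 1.248 r 0.17 [-2.5 -0.3  3.5] 0.0115 25 22.4
1.31 act 1.314 r 0.1699 [-2.4 -0.9  3.8] 0.0109 25 22.8
1.38 act 1.38 r 0.17 [-1.8 -0.3  3.5] 0.0112 25 23.1
1.44 act 1.445 r 0.17 [-1.   0.5  2.6] 0.0111 25 23.4
1.51 act 1.51 r 0.17 [-1.7 -0.7  2.1] 0.0113 25 23.8
1.57 act 1.574 r 0.1699 [-1.8 -0.   2.1] 0.0114 25 24.1
[0.62267731 0.10316078 0.23710132] [-0.50511206  0.18398878 -0.26623698] 25.000802278518677 24.5833
```

View pics/u.png

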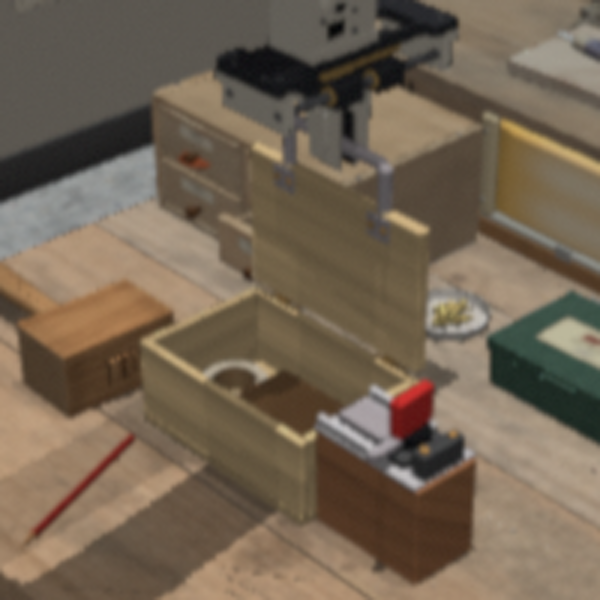

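The lid stands upright with its bar still between the fingers near (335,140). The catch is back and the bystanders in view haven't moved. Residual force is about 0.

```bash
python3 -c "
from bench import manip
print(manip.hand_in())"
```

```text
the job is handed in; nothing more can be done
None
```

The job is handed in, with no verdict returned: knob turned to its stop, catch slid fully back, and the lid held still and upright (about 1.57 rad) with the bar gripped at 25 N, at about 24.6 s of the 59 s allowed.

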